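Latch the board test fixture and power it up

ROBOT

A 6-joint arm with a two-finger parallel gripper is mounted at the origin on the work surface. World frame = base frame: x ahead of the robot, y to its left, z up, the work surface at z = 0. Lengths are in mm, angles in rad, forces in N, time in s.
With the tool pointing down it reaches from about 325 to 775 mm from the base axis. Payload 9.3 kg.
Tool frame: the origin (TCP) lies between the finger pads; the fingertips stand r.tip_reach ahead of it and the grasp point (between the pads) is the TCP (r.tip_reach is the distance from the TCP to the fingertips, in mm); z points along the fingers, y is the line along which they close (so a half turn about z gives the same grasp; the last joint's range is limited). The gripper opens to 85 mm and grips with 20 to 120 N. Pads are 22 mm wide; open, the fingers measure 114 mm over their backs; the gripper's body (76 mm by 85 mm) begins 54 mm behind the grasp point. The pads swing forward as they close: fully open they stand 13 mm farther back than shut.
Start: joints at [-1.305, 0.259, 0.021, 1.334, 0, 1.418], TCP at [223.659, -502.468, 250.279] pointing down, gripper open.
Joint ranges: [-3.04, 3.04], [-0.91, 1.82], [-1.04, 1.36], [-1.92, 1.95], [-1.52, 1.45], [-3.14, 3.14]. Speed limits (rad/s): [2.22, 2.22, 2.79, 3.14, 3.14, 3.14].

INTERFACE

Orientations are given as a rotation vector (axis times angle).
In Python, from bench import r, vision, spotter gives the robot as it stands. The module is installed in compiled form; this text tells all that it offers.
- The arm moves only by the shell command python3 -m handwheel 'ROWS' [FORCE]. ROWS is JSON, a list of rows, each an object with "offset": the shift along the world's x, y, z normalised to -1 to 1, where 1 is 0.03 m, a list of three; "twist": the turn, a rotation vector about the world's x, y, z normalised to -1 to 1, where 1 is 90 degrees, a list of three; "hand": the closure, from -1 (fully open) to 1 (shut). A call has exactly 10 rows; each row shifts and turns the commanded pose from where the row before left it; what a row does not reach is not made up. A row lasts 1/10 s, in which the tool goes at most 50 mm and 8.59 degrees, less where a joint would pass 70% of its speed; a pose out of reach is approached as far as the arm can. A call with a number of a shift or a turn outside -1 to 1 is refused whole. A call with a gripper value outside its range is refused whole. The fingers move at their own pace and stop on an object; FORCE is the grip in N (left out, the last holds). Time passes only in rows, so rows that do not move let the fingers close, or fill a call up. It gives the time, the measured TCP pose, the force, the opening and the grip force at its end, in the units of the state.
- r.read_state(): the state, without advancing time (a new reading comes with each control period).
- vision.capture(name): name is "side" or "top" or "wrist"; returns the picture (480x640x3 uint8, red, green, blue); there is no depth.
- vision.camera_params(name): a dict with "mtx" (3x3 intrinsics, pixels), "dist_coeffs" ([k1, k2, p1, p2, k3] as OpenCV has them; the pictures are not rectified), "R" (3x3) and "t" (3): a world point X has camera coordinates R X + t. Camera axes: x right, y down, z forward; pixel columns grow to the right and rows downward; lengths in mm; the calibration is good to about 2 mm. A picture is of the moment at which its call begins: read the wrist's pose just before it. camera_params takes no time and is no camera call; for the wrist camera it gives the pose at the moment of the call.
- r.finish_job(): hands the job in; it is judged then, once.
Trained networks look in the newest picture that a camera, given by its name, has taken for a name from the list of things; names that differ only in an ending like _2 or _b are one class to them, and where a whole thing is asked for, a point or a joint stands for the part that bears it (a point fixed in the world has none). Each returns a list of dicts, best first, with "confidence" (0 to 1); they miss things now and then, are a little off and sometimes report something else, mostly with a low value. They report only what shows in the picture. A call takes as long as a camera call. They do not tell look-alikes from the thing itself.
- spotter.spot_in(camera, thing): "at" ([row, column] in pixels, amid what is visible of it).
- spotter.tip_of(camera, thing): "at" ([row, column] in pixels: a listed point, or the origin of a listed thing).
The state is a dict: "time": time; "joints": joint angles; "dq": joint speeds; "effort": joint torques, N m; "ee_pos": TCP position; "ee_rot": TCP orientation; "force": force on the tool from outside, world axes, zero at the start; "ft_torque": the same for the moment, N m; "gripper_width": opening from 0.0 (shut) to 1.0 (fully open); "grip_force": force on a finger pad.
Only numpy, scipy, OpenCV 4.12 (cv2) and the standard library are available. Lean on these libraries where they do the work, as an engineer would, in place of code of your own. Each camera call takes 0.05 s, during which the arm holds its last target. There are 200 camera calls.

TASK

The circuit board is already lying in the test fixture: swing the fixture's lid down onto it, hook the claw of the draw latch over the keeper lip on the lid, and swing the latch lever down over centre until it hangs straight down along the housing and the lid is pulled fully down against its springs. Only when it is latched, push the toggle switch on the control box over to its on side (the far side, away from you). Let go of everything and leave the other things on the bench where they are.

Things in the scene. Friction and masses are not known exactly. Their poses are not given: they have to be found in the camera images.
- fixture: Bench test fixture, fixed to the bench: grey housing 180 mm deep (its x), 220 mm wide (its y), rim top at z = 105 mm, shut lid's top at z = 126 mm. Origin at the centre of its underside; x points from the latch side to the hinge side, z up. Its front face, with the draw latch at the middle (y = 0), is the plane x = -90 mm. Inside, a black spring plate carries the green board.
- lid (a joint): Lid angle (rad), 0 = pulled fully down. A stiff hinge (about 0.4 N m of friction) keeps it where it is left, but below 0.044 two posts under the lid press the board and its spring plate down (14 N rising to 32 N at mid-lid), so a shut, unlatched lid springs back to about 0.045, its front edge 8 mm high.
- lid_hinge (a point): Middle of the lid's hinge line, at x = 95 mm, z = 108 mm in the fixture's frame, along its y. Axes are the lid's: -x runs along the lid to its front edge, z is the outward normal. The lid is an aluminium frame with a clear window, 220 mm wide, outer face at z = 18 mm, inner face at z = -2 mm.
- lid_edge (a point): Middle of the lid's upper (outer) front edge, 185 mm from the hinge. On the outer face a black bar handle, 90 mm wide and 23 mm high, lies at the middle, 50 mm behind this edge; beside it the face is bare.
- keeper (a point): Middle of the top of the keeper's upstanding steel lip, 14 mm in front of the lid's front face. Lip: 22 mm wide (y), 4 mm thick, 9 mm high above its shelf, 10 mm gap behind it. Axes are the lid's: with the lid shut x points in to the lid, z up. In the fixture's frame it is at x = -104 mm, z = 118 mm with the lid at 0, and 9 mm higher when shut but not latched.
- lever_pivot (a point): Pivot of the latch lever, 22 mm out from the housing's front face (x = -112 mm, z = 88 mm in the fixture's frame); its axis is the fixture's y. Axes are the lever's: z points from the handle's end to the pivot.
- lever (a joint): Lever angle (rad): 0 = home, handle hanging straight down along the housing; grows as it swings out and up, 1.57 = straight out, stop at 2.3. Friction (0.045 N m) holds it where left. The claw passes over the keeper's lip only at about 1.9 to 2.3; hooked and taut the lever stands at about 1.65; swinging it down takes up to 0.2 N m; over centre at about 0.45, then it pulls itself shut.
- lever_end (a point): Near the free end of the lever's handle, 70 mm from the pivot. The handle is a steel plate 22 mm wide and 4 mm thick, its outer (upper) face 3.5 mm off the line from pivot to end, its last 10 mm bent outwards.
- claw_pin (a point): The pin that carries the claw on the lever, 20 mm from the lever's pivot. With the lever at q it lies 20 mm * sin(q - 0.21) further out from the housing than the pivot and 20 mm * cos(q - 0.21) below it. Axes are the lever's.
- claw (a joint): Angle (rad) of the claw on the lever: lever + claw = the claw's lean from upright in the world, 0 = upright, positive = leaning in towards the lid, negative = leaning out. Range -2.7 to 0.5; friction (0.018 N m) holds it where left.
- claw_grip (a point): Middle of the claw's flat steel plate, 36 mm from its pin, where it can be pinched by its long sides: 28 mm wide (along the fixture's y), 4 mm thick. Axes are the claw's: z from the pin to the hooked end, x to the lid side. The claw reaches 53 mm from its pin; the hooked end is bent 14 mm to the lid side. The handle below is narrower (22 mm), so fingers can pass beside it.
- claw_nib (a point): Lower end of the claw's nib (28 mm wide, 4 mm thick), 12 mm to the lid side of the plate's middle, 42 mm from the pin, 7 mm below the underside of the hooked end. The slot between plate and nib, 8 mm wide, takes the keeper's lip. Hooked, it is behind the lip: about 4 mm in from the lip's middle and 7 mm below its top.
- control_box: Grey control box, fixed to the bench, 110 mm (its x) by 150 mm (its y), top at z = 55 mm. Origin at the centre of its underside; x points away from the robot, give or take its yaw. The toggle switch's hinge is at x = 0, y = 35 mm, z = 60 mm.
- toggle (a joint): Toggle switch angle (rad): 0 = off, leaning 0.45 rad to the box's -x side; 0.9 = on, leaning 0.45 rad to its +x side. It stays where it is left; about 1 N at the tip moves it.
- toggle_tip (a point): Tip of the toggle's steel bat, 40 mm from its hinge; the bat is 6 mm thick at the foot and 12 mm near the tip.
- meter: Bystander: black handheld meter, 90 x 170 x 45 mm. Origin under its centre.
- spare_board: Bystander: green circuit board with parts, 100 x 140 x 33 mm. Origin under its centre.
- spool: Bystander: aluminium solder spool standing, 54 mm across, 46 mm high. Origin under its centre.
- flux: Bystander: white bottle, 40 mm across, 100 mm high. Origin under its centre.
- driver: Bystander: screwdriver lying down, 170 mm long.
- tray: Bystander: grey divided tray, 100 x 130 x 28 mm. Origin under its centre.
- heatsink: Bystander: finned heat sink, 50 x 60 x 25 mm. Origin under its centre.
Mind the look-alikes: they are no part of the job. What is shaped like the control_box but green is not meant.

How it is judged:
By the outcome, as a careful person would: the job done as asked, in the order asked, and still so for the second after the job is handed in, with the robot touching nothing.
It also fails if it takes over 64 s, if anything falls off the work surface, if the arm or the gripper's body presses on something with over 40 N, if the wrist force passes 120 N, or if a joint passes its speed limit or range.

## Working session

There is one attempt and no reset: what is moved stays moved. The work goes in short steps, Python scripts to look and compute and a shell command to move; the robot and the scene stay as the last step left them, time stands still between calls to the robot, and variables do not carry over. Pictures are saved under pics/ and viewed, at most 13 in all, crops included, and the job is handed in when it is done.

```bash
mkdir -p pics; cat > h.py <<'E'
import numpy as np, cv2
from bench import r, vision, spotter
def cap(n,name):
    im=vision.capture(n); cv2.imwrite(f'pics/{name}.png',im[:,:,::-1]); return im
def ray(c,at,P=None):
    P=P or vision.camera_params(c)
    u=cv2.undistortPoints(np.array([[[at[1],at[0]]]],float),np.array(P['mtx']),np.array(P['dist_coeffs'])).ravel()
    R=np.array(P['R']);t=np.array(P['t']).ravel()
    return -R.T@t, R.T@np.array([u[0],u[1],1.])
def onz(c,at,z):
    o,d=ray(c,at); return o+d*(z-o[2])/d[2]
def tri(c1,a1,c2,a2):
    o1,d1=ray(c1,a1);o2,d2=ray(c2,a2)
    s=np.linalg.lstsq(np.c_[d1,-d2],o2-o1,rcond=None)[0]
    p,q=o1+s[0]*d1,o2+s[1]*d2
    return (p+q)/2,np.linalg.norm(p-q)
def proj(c,X):
    P=vision.camera_params(c)
    return cv2.projectPoints(np.array(X,float).reshape(-1,1,3),cv2.Rodrigues(np.array(P['R']))[0],np.array(P['t'],float),np.array(P['mtx']),np.array(P['dist_coeffs']))[0].reshape(-1,2)[:,::-1]
E
python3 - <<'E'
from h import *
np.set_printoptions(precision=1,suppress=True)
a=cap('top','top0');b=cap('side','side0')
cv2.imwrite('pics/both0.png',cv2.resize(np.vstack([a,b])[:,:,::-1],(533,800)) ) 
print(r.tip_reach)
for c in('top','side'):
    P=vision.camera_params(c);print(c,-np.array(P['R']).T@np.array(P['t']).ravel(),np.array(P['R'])[2])
for th in['fixture','lid_hinge','lid_edge','keeper','lever_pivot','lever_end','claw_pin','claw_grip','claw_nib','control_box','toggle_tip']:
    for c in('top','side'):
        print(th,c,[(np.round(x['at']),round(x['confidence'],2)) for x in spotter.tip_of(c,th)][:3])
print(r.read_state()['time'])
E
```

```text
19.0
top [ 140.9   29.9 1735.9] [ 0.2  0.  -1. ]
side [ 271.7 -990.   659.5] [ 0.2  0.9 -0.5]
fixture top [(array([206., 328.]), 0.74)]
fixture side [(array([262., 350.]), 0.72), (array([362., 444.]), 0.57)]
lid_hinge top [(array([196., 289.]), 0.65)]
lid_hinge side [(array([204., 342.]), 0.8), (array([311., 442.]), 0.57)]
lid_edge top [(array([180., 320.]), 0.7), (array([240., 480.]), 0.61)]
lid_edge side [(array([158., 356.]), 0.87)]
keeper top [(array([179., 324.]), 0.76), (array([238., 481.]), 0.37)]
keeper side [(array([156., 356.]), 0.8), (array([214., 350.]), 0.46)]
lever_pivot top [(array([197., 365.]), 0.76), (array([206., 324.]), 0.54)]
lever_pivot side [(array([255., 365.]), 0.92), (array([240., 253.]), 0.62)]
lever_end top [(array([201., 389.]), 0.82), (array([176., 456.]), 0.65), (array([197., 380.]), 0.52)]
lever_end side [(array([275., 375.]), 0.65), (array([157., 356.]), 0.4)]
claw_pin top [(array([198., 369.]), 0.74), (array([208., 325.]), 0.72), (array([284., 411.]), 0.59)]
claw_pin side [(array([261., 371.]), 0.56)]
claw_grip top [(array([194., 380.]), 0.73), (array([194., 381.]), 0.62)]
claw_grip side []
claw_nib top [(array([206., 322.]), 0.59), (array([196., 381.]), 0.44)]
claw_nib side [(array([251., 370.]), 0.61)]
control_box top [(array([240., 483.]), 0.88)]
control_box side [(array([402., 367.]), 0.94), (array([394., 185.]), 0.81)]
toggle_tip top [(array([237., 478.]), 0.35)]
toggle_tip side [(array([338., 172.]), 0.43), (array([348., 358.]), 0.39)]
1.2
```

View pics/top0.png

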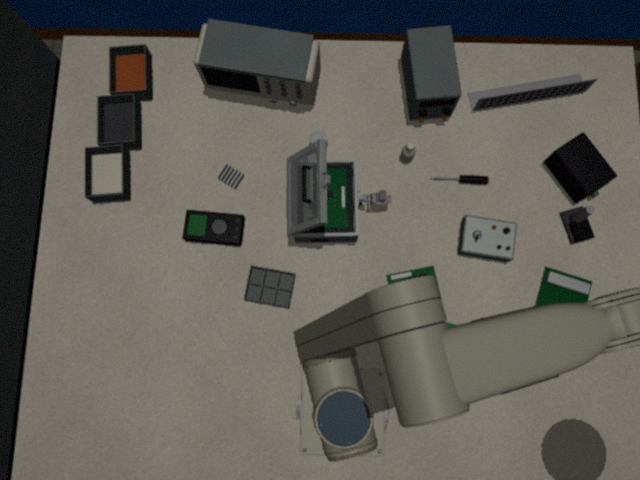

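View pics/side0.png

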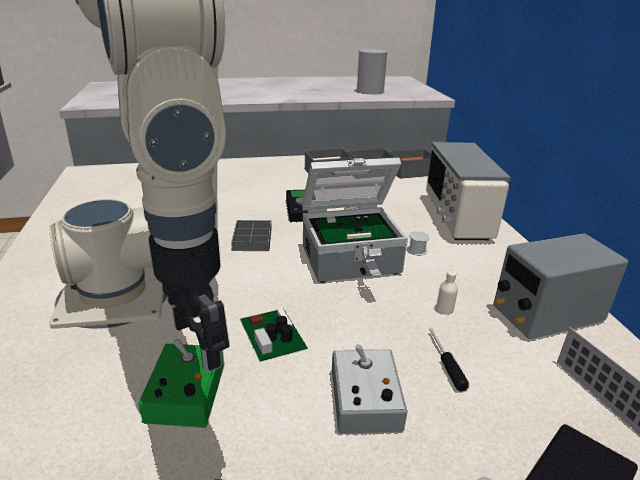

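The top view shows the fixture at (200,325) with its lid open and the latch facing right (world −y) at (199,375). There are two control boxes: a grey one at top (240,487) / side (390,367), and a green one at side (385,182), which is the look-alike. The grey one fits the description.

```bash
python3 - <<'E'
from h import *
np.set_printoptions(precision=1,suppress=True)
T={'lid_hinge':((196,289),(204,342)),'lid_edge':((180,320),(158,356)),'keeper':((179,324),(156,356)),'pivot':((197,365),(255,365)),'lever_end':((201,389),(275,375)),'pin':((198,369),(261,371)),'fixture':((206,328),(262,350)),'box':((240,483),(402,367)),'ttip':((237,478),(348,358))}
for k,(a,b) in T.items(): print(k,*tri('top',a,'side',b))
print('on z', 'pivot',onz('top',(197,365),88),'hinge',onz('top',(196,289),108),'toggle top',onz('top',(237,478),96),'side',onz('side',(348,358),96))
print(r.read_state()['ee_rot'])
a=cv2.imread('pics/side0.png')[190:310,290:430];b=cv2.imread('pics/side0.png')[330:440,320:420];c=cv2.imread('pics/top0.png')[120:270,270:410];d=cv2.imread('pics/top0.png')[205:270,450:525]
f=lambda i:cv2.resize(i,(400,300),interpolation=cv2.INTER_CUBIC)
cv2.imwrite('pics/crop0.png',np.vstack([np.hstack([f(a),f(b)]),np.hstack([f(c),f(d)])]))
E
```

```text
lid_hinge [579.6 157.5 116. ] 2.2943477670087677
lid_edge [581.6  68.2 275.3] 6.0436312377436145
keeper [580.   58.3 284.1] 2.698182952898134
pivot [587.4 -54.3  82.4] 2.8838781121738544
lever_end [ 585.7 -124.2   70.6] 7.952646981719379
pin [593.2 -67.2  71.9] 8.309451835734327
fixture [581.8  50.4  -0.1] 0.5184850645754698
box [ 492.3 -407.7   -6.9] 5.905866929668241
ttip [ 480.3 -369.9   88.6] 3.583139573298227
on z pivot [587.3 -54.3  88. ] hinge [580.6 158.3 108. ] toggle top [ 476.9 -367.8   96. ] side [ 479.4 -377.7   96. ]
[-3.1 -0.7  0. ]
```

View pics/crop0.png

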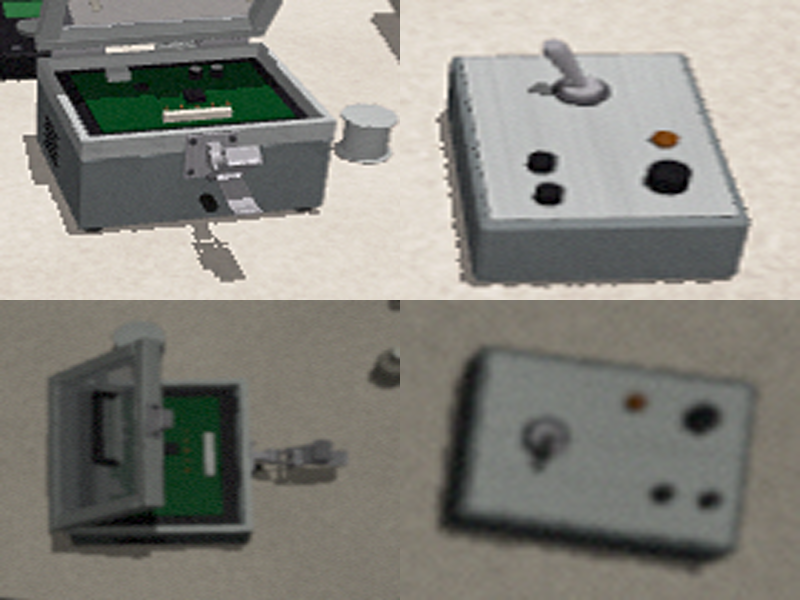

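```bash
python3 -m handwheel '[{"offset":[0.5,1,0.27],"twist":[0,0,0.0745],"hand":1},{"offset":[0.5,1,0.27],"twist":[0,0,0.0745],"hand":1},{"offset":[0.5,1,0.27],"twist":[0,0,0.0745],"hand":1},{"offset":[0.5,1,0.27],"twist":[0,0,0.0745],"hand":1},{"offset":[0.5,1,0.27],"twist":[0,0,0.0745],"hand":1},{"offset":[0.5,1,0.27],"twist":[0,0,0.0745],"hand":1},{"offset":[0.5,1,0.27],"twist":[0,0,0.0745],"hand":1},{"offset":[0.5,1,0.27],"twist":[0,0,0.0745],"hand":1},{"offset":[0.5,1,0.27],"twist":[0,0,0.0745],"hand":1},{"offset":[0.5,1,0.27],"twist":[0,0,0.0745],"hand":1}]' 30
```

```text
time: 2.2
ee_pos: [374.0, -201.2, 331.8]
ee_rot: [2.196, 2.246, 0.0]
force: [0.8, 0.2, 0.5]
gripper_width: 0.001
grip_force: 0.0
```

```bash
python3 -m handwheel '[{"offset":[0.5,1,0],"twist":[0,0,0],"hand":1},{"offset":[0.5,1,0],"twist":[0,0,0],"hand":1},{"offset":[0.5,1,0],"twist":[0,0,0],"hand":1},{"offset":[0.5,1,0],"twist":[0,0,0],"hand":1},{"offset":[0.5,1,0],"twist":[0,0,0],"hand":1},{"offset":[0.5,1,0],"twist":[0,0,0],"hand":1},{"offset":[0.5,1,0],"twist":[0,0,0],"hand":1},{"offset":[0.5,1,0],"twist":[0,0,0],"hand":1},{"offset":[0.4,1,0],"twist":[0,0,0],"hand":1},{"offset":[0.4,1,0],"twist":[0,0,0],"hand":1}]'; python3 - <<'E'
import numpy as np
# desired tip: finger -y corner contacts lid face point radius rho
hy,hz=157.,108.
for th in (.98,.8,.6,.4,.2,.1,.05):
    rho=168
    f=rho*np.cos(th)-18*np.sin(th); u=rho*np.sin(th)+18*np.cos(th)
    print(th, 'tcp y',round(hy-f+11),'tcp z',round(hz+u+19))
E
```

```text
time: 3.2
ee_pos: [518.0, 98.9, 331.3]
ee_rot: [2.201, 2.242, 0.0]
force: [1.0, -0.6, -0.5]
gripper_width: -0.001
grip_force: 0.0
0.98 tcp y 89 tcp z 277
0.8 tcp y 64 tcp z 260
0.6 tcp y 40 tcp z 237
0.4 tcp y 20 tcp z 209
0.2 tcp y 7 tcp z 178
0.1 tcp y 3 tcp z 162
0.05 tcp y 1 tcp z 153
```

```bash
python3 -m handwheel '[{"offset":[0,0,-0.8],"twist":[0,0,0],"hand":1},{"offset":[0,0,-0.73],"twist":[0,0,0],"hand":1},{"offset":[0,-0.57,-0.43],"twist":[0,0,0],"hand":1},{"offset":[0,-0.6,-0.4],"twist":[0,0,0],"hand":1},{"offset":[0,-0.4,-0.4],"twist":[0,0,0],"hand":1},{"offset":[0,-0.4,-0.37],"twist":[0,0,0],"hand":1},{"offset":[0,-0.33,-0.47],"twist":[0,0,0],"hand":1},{"offset":[0,-0.33,-0.47],"twist":[0,0,0],"hand":1},{"offset":[0,-0.23,-0.53],"twist":[0,0,0],"hand":1},{"offset":[0,-0.2,-0.5],"twist":[0,0,0],"hand":1}]'
```

```text
time: 4.2
ee_pos: [517.8, 5.0, 177.8]
ee_rot: [2.201, 2.241, 0.0]
force: [0.5, 0.0, 1.1]
gripper_width: 0.0
grip_force: 0.6
```

```bash
python3 -m handwheel '[{"offset":[0,-0.1,-0.4],"twist":[0,0,0],"hand":1},{"offset":[0,0,-0.3],"twist":[0,0,0],"hand":1},{"offset":[0,0,-0.2],"twist":[0,0,0],"hand":1},{"offset":[0,0,-0.1],"twist":[0,0,0],"hand":1},{"offset":[0,0,0],"twist":[0,0,0],"hand":1},{"offset":[0,0,0.8],"twist":[0,0,0],"hand":1},{"offset":[0,-0.5,1],"twist":[0,0,0],"hand":1},{"offset":[0.5,-1,1],"twist":[0,0,0],"hand":0.2},{"offset":[0.7,-1,1],"twist":[0,0,0],"hand":0.2},{"offset":[0.8,-1,1],"twist":[0,0,0],"hand":0.2}]'; python3 - <<'E'
from h import *
np.set_printoptions(precision=1,suppress=True)
s=r.read_state();print(s['ee_pos'],s['ee_rot'],s['force'])
a=cap('wrist','w1');b=cap('side','side1');cap('top','top1')
c=cv2.resize(b[180:300,290:450],(640,480),interpolation=cv2.INTER_CUBIC)
cv2.imwrite('pics/m1.png',cv2.resize(np.hstack([a,c]),(800,300))[:,:,::-1])
for th in['lid_edge','keeper','lever_pivot','lever_end','claw_pin','claw_grip','claw_nib']:
    for c in('top','side','wrist'):
        print(th,c,[(np.round(x['at']),round(x['confidence'],2)) for x in spotter.tip_of(c,th)][:2])
E
```

```text
time: 5.2
ee_pos: [577.9, -102.8, 294.4]
ee_rot: [2.199, 2.242, 0.001]
force: [1.3, -0.1, -0.2]
gripper_width: 0.403
grip_force: 0.0
[ 577.9 -102.8  294.4] [2.2 2.2 0. ] [ 1.3 -0.1 -0.2]
lid_edge top [(array([193., 358.]), 0.93)]
lid_edge side [(array([228., 366.]), 0.92), (array([254., 371.]), 0.59)]
lid_edge wrist [(array([112., 332.]), 0.91), (array([135., 333.]), 0.16)]
keeper top [(array([195., 361.]), 0.63), (array([180., 457.]), 0.61)]
keeper side [(array([235., 366.]), 0.98)]
keeper wrist [(array([134., 331.]), 0.96), (array([162., 331.]), 0.61)]
lever_pivot top []
lever_pivot side [(array([252., 366.]), 0.55), (array([236., 364.]), 0.49)]
lever_pivot wrist [(array([143., 332.]), 0.61)]
lever_end top []
lever_end side [(array([276., 375.]), 0.84)]
lever_end wrist [(array([224., 330.]), 0.74)]
claw_pin top []
claw_pin side [(array([259., 371.]), 0.92), (array([343., 358.]), 0.64)]
claw_pin wrist [(array([164., 331.]), 0.65)]
claw_grip top [(array([176., 458.]), 0.36)]
claw_grip side [(array([253., 374.]), 0.52)]
claw_grip wrist [(array([202., 335.]), 0.7)]
claw_nib top [(array([178., 457.]), 0.2)]
claw_nib side [(array([250., 371.]), 0.73)]
claw_nib wrist [(array([202., 332.]), 0.72)]
```

View pics/m1.png

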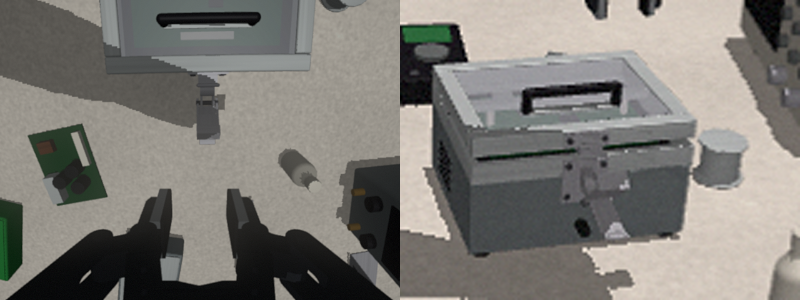

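The lid is shut and resting on its springs. In the wrist view the latch runs from the keeper at (134,331) to the lever end at (224,330). The claw is leaning outward.

```bash
python3 - <<'E'
from h import *
np.set_printoptions(precision=1,suppress=True)
W={'lid_edge':((112,332),(228,366)),'keeper':((134,331),(235,366)),'pivot':((143,332),(252,366)),'lever_end':((224,330),(276,375)),'pin':((164,331),(259,371)),'grip':((202,335),(253,374)),'nib':((202,332),(250,371))}
for k,(a,b) in W.items(): print(k,*tri('wrist',a,'side',b))
print('edge z134',onz('wrist',(112,332),134),'keeper z127',onz('wrist',(134,331),127),'pivot88',onz('wrist',(143,332),88))
P=vision.camera_params('wrist');print('cam',-np.array(P['R']).T@np.array(P['t']))
cv2.imwrite('pics/latch1.png',np.hstack([cv2.resize(cv2.imread('pics/w1.png')[100:250,270:390],(480,600),interpolation=cv2.INTER_CUBIC),cv2.resize(cv2.imread('pics/side1.png')[220:295,350:390],(320,600),interpolation=cv2.INTER_CUBIC)]))
E
```

```text
lid_edge [588.5 -28.  139.4] 5.783820784113392
keeper [587.  -42.2 128.6] 2.3898981402413337
pivot [588.3 -51.9  88.7] 0.4411835147111641
lever_end [ 589.5 -124.1   68.5] 0.9520436826531161
pin [591.7 -70.6  80.5] 7.686086148746735
grip [592.  -94.2 110.2] 2.2760660631629874
nib [587.4 -91.9 117.1] 2.031357942305649
edge z134 [586.  -27.2 134. ] keeper z127 [585.9 -42.  127. ] pivot88 [588.1 -51.9  88. ]
cam [576.6 -19.5 416.6]
```

View pics/latch1.png

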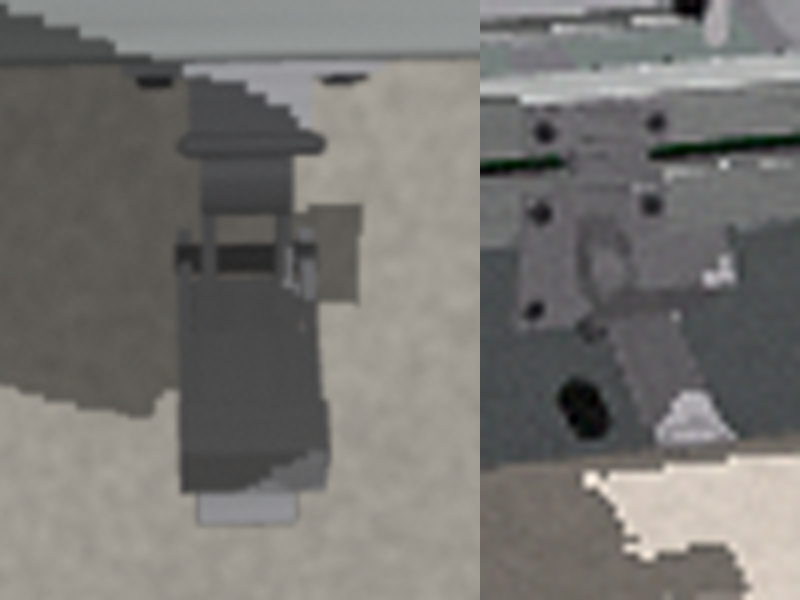

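```bash
python3 -m handwheel '[{"offset":[0.05,-0.2,-0.667],"twist":[0.085,0,0],"hand":-0.2},{"offset":[0.05,-0.2,-0.667],"twist":[0.085,0,0],"hand":-0.2},{"offset":[0.05,-0.2,-0.667],"twist":[0.085,0,0],"hand":-0.2},{"offset":[0.05,-0.2,-0.667],"twist":[0.085,0,0],"hand":-0.2},{"offset":[0.05,-0.2,-0.667],"twist":[0.085,0,0],"hand":-0.2},{"offset":[0.05,-0.2,-0.667],"twist":[0.085,0,0],"hand":-0.2},{"offset":[0.05,-0.2,-0.667],"twist":[0,0,0],"hand":-0.2},{"offset":[0,0.3,-0.3],"twist":[0,0,0],"hand":-0.2},{"offset":[0,0.3,-0.3],"twist":[0,0,0],"hand":-0.2},{"offset":[0,0,0],"twist":[0,0,0],"hand":-0.2}]'; python3 - <<'E'
from h import *
np.set_printoptions(precision=2,suppress=True)
s=r.read_state();print(s['ee_pos'],s['ee_rot'],s['joints'])
a=cap('wrist','w2')
for th in['claw_grip','claw_pin','lever_end','claw_nib','keeper']:
    for c in('wrist',):
        for x in spotter.tip_of(c,th)[:2]:
            o,d=ray(c,x['at']); print(th,np.round(x['at']),round(x['confidence'],2),'at x=588.5 n/a; z=105',onz(c,x['at'],105))
print(proj('wrist',[[588.5,-94,105],[588,-69,79],[590,-120,70]]))
cv2.imwrite('pics/w2v.png',a[:,:,::-1])
E
```

```text
time: 7.4
ee_pos: [587.8, -125.5, 133.0]
ee_rot: [-1.735, -1.766, -0.747]
force: [-0.4, -0.7, -0.4]
gripper_width: 0.598
grip_force: 0.0
[ 587.79 -125.52  133.02] [-1.73 -1.77 -0.75] [-0.63  0.67  0.14  1.59  0.62  0.75]
claw_grip [300. 320.] 0.64 at x=588.5 n/a; z=105 [589.39 -98.17 105.  ]
claw_pin [266. 322.] 0.81 at x=588.5 n/a; z=105 [590.22 -81.76 105.  ]
lever_end [367. 318.] 0.87 at x=588.5 n/a; z=105 [ 589.15 -127.61  105.  ]
claw_nib [275. 321.] 0.9 at x=588.5 n/a; z=105 [589.92 -86.5  105.  ]
keeper [172. 318.] 0.85 at x=588.5 n/a; z=105 [588.03 -28.47 105.  ]
[[290.83 317.35]
 [263.16 316.46]
 [364.05 318.75]]
```

View pics/w2v.png

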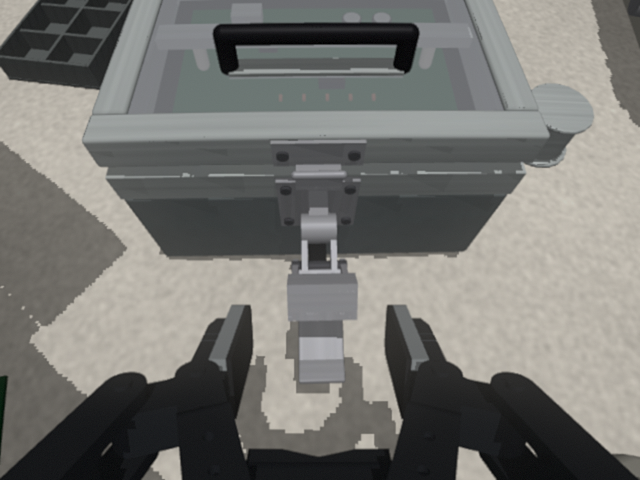

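The claw plate at (297,322) lies centred between the open fingers, and the handle is below it at (360,320). I'll move in and pinch.

```bash
python3 -m handwheel '[{"offset":[0.02,0.5,-0.48],"twist":[0,0,0],"hand":-0.2},{"offset":[0.02,0.5,-0.48],"twist":[0,0,0],"hand":-0.2},{"offset":[0,0,0],"twist":[0,0,0],"hand":1},{"offset":[0,0,0],"twist":[0,0,0],"hand":1},{"offset":[0,0,0],"twist":[0,0,0],"hand":1},{"offset":[0,0,0],"twist":[0,0,0],"hand":1},{"offset":[0,0,0],"twist":[0,0,0],"hand":1},{"offset":[0,0,0],"twist":[0,0,0],"hand":1},{"offset":[0,0,0],"twist":[0,0,0],"hand":1},{"offset":[0,0,0],"twist":[0,0,0],"hand":1}]' 25
python3 - <<'E'
import numpy as np
yf=-29.5
for q,ph in((1.31,-.75),(1.5,-.6),(1.7,-.4),(1.9,-.2),(2.1,0),(2.2,.1),(2.22,.25),(2.22,.4),(2.22,.45),(2.22,.5),(2.0,.47),(1.8,.45),(1.7,.42),(1.65,.42)):
    po=22+20*np.sin(q-.21);pz=88-20*np.cos(q-.21)
    s,c=np.sin(ph),np.cos(ph)
    g=(po-36*s,pz+36*c); n=(po-42*s-12*c,pz+42*c-12*s)
    print(q,ph,'grip y %.1f z %.1f'%(yf-g[0],g[1]),'nib out %.1f z %.1f'%n)
E
```

```text
time: 8.7
ee_pos: [588.8, -96.4, 105.9]
ee_rot: [-1.736, -1.767, -0.748]
force: [-4.0, 5.2, -1.9]
gripper_width: 0.325
grip_force: 26.2
1.31 -0.75 grip y -93.9 z 105.3 nib out 59.7 z 117.8
1.5 -0.6 grip y -91.0 z 112.2 nib out 55.0 z 123.9
1.7 -0.4 grip y -85.5 z 119.5 nib out 47.2 z 129.7
1.9 -0.2 grip y -78.5 z 125.7 nib out 38.4 z 133.9
2.1 0 grip y -70.5 z 130.3 nib out 29.0 z 136.3
2.2 0.1 grip y -66.2 z 132.0 nib out 24.1 z 136.7
2.22 0.25 grip y -60.7 z 131.4 nib out 18.1 z 134.2
2.22 0.4 grip y -55.6 z 129.7 nib out 12.7 z 130.5
2.22 0.45 grip y -53.9 z 128.9 nib out 11.0 z 129.1
2.22 0.5 grip y -52.3 z 128.1 nib out 9.4 z 127.6
2.0 0.47 grip y -54.7 z 124.4 nib out 11.8 z 124.4
1.8 0.45 grip y -55.8 z 120.8 nib out 12.9 z 121.0
1.7 0.42 grip y -56.8 z 119.3 nib out 13.9 z 119.8
1.65 0.42 grip y -56.6 z 118.3 nib out 13.7 z 118.8
```

```bash
python3 -m handwheel '[{"offset":[0,0.048,0.115],"twist":[-0.048,0,0],"hand":1},{"offset":[0,0.048,0.115],"twist":[-0.048,0,0],"hand":1},{"offset":[0,0.092,0.122],"twist":[-0.064,0,0],"hand":1},{"offset":[0,0.092,0.122],"twist":[-0.064,0,0],"hand":1},{"offset":[0,0.117,0.103],"twist":[-0.064,0,0],"hand":1},{"offset":[0,0.117,0.103],"twist":[-0.064,0,0],"hand":1},{"offset":[0,0.133,0.077],"twist":[-0.064,0,0],"hand":1},{"offset":[0,0.133,0.077],"twist":[-0.064,0,0],"hand":1},{"offset":[0,0.143,0.057],"twist":[-0.064,0,0],"hand":1},{"offset":[0,0,0],"twist":[0,0,0],"hand":1}]'
python3 - <<'E'
from h import *
np.set_printoptions(precision=1,suppress=True)
s=r.read_state();print(s['ee_pos'],s['ee_rot'],s['force'],s['ft_torque'])
a=cap('wrist','w3');b=cap('side','side3')
cv2.imwrite('pics/m3.png',np.hstack([cv2.resize(a[60:460,160:480],(400,500)),cv2.resize(b[200:300,330:410],(400,500),interpolation=cv2.INTER_CUBIC)])[:,:,::-1])
L={}
for th in['keeper','lever_pivot','lever_end','claw_pin','claw_grip','claw_nib']:
    for c in('side','wrist'):
        x=spotter.tip_of(c,th)[:2]; print(th,c,[(np.round(i['at']),round(i['confidence'],2)) for i in x])
        if x:L[th,c]=x[0]['at']
    if (th,'side') in L and (th,'wrist') in L: print('  ',*tri('side',L[th,'side'],'wrist',L[th,'wrist']))
    for c in('side','wrist'):
        if (th,c) in L:
            o,d=ray(c,L[th,c]);print('   plane x=588',c,o+d*(588-o[0])/d[0] if c=='side' else '')
E
```

```text
time: 9.7
ee_pos: [588.2, -67.7, 133.4]
ee_rot: [2.17, 2.215, -0.066]
force: [-7.9, -4.2, 1.8]
gripper_width: 0.32
grip_force: 25.6
[588.2 -67.7 133.4] [ 2.2  2.2 -0.1] [-7.9 -4.2  1.8] [-0.7  1.5  0.1]
keeper side [(array([237., 366.]), 0.66), (array([235., 370.]), 0.52)]
keeper wrist [(array([277., 316.]), 0.84)]
   [587.9 -44.7 125.3] 0.6287545268016124
   plane x=588 side [588.  -45.5 125.8]
   plane x=588 wrist 
lever_pivot side [(array([254., 362.]), 0.88)]
lever_pivot wrist []
   plane x=588 side [588.  -21.9  66.6]
lever_end side [(array([251., 378.]), 0.53)]
lever_end wrist []
   plane x=588 side [ 588.  -130.2  136. ]
claw_pin side [(array([252., 371.]), 0.81)]
claw_pin wrist [(array([300., 317.]), 0.68)]
   [591.5 -69.9  99.3] 6.986422161929805
   plane x=588 side [588.  -90.1 111.6]
   plane x=588 wrist 
claw_grip side [(array([236., 369.]), 0.61)]
claw_grip wrist [(array([351., 317.]), 0.73)]
   [588.3 -66.2 137.9] 0.08910374554001246
   plane x=588 side [588.  -67.1 138.4]
   plane x=588 wrist 
claw_nib side [(array([237., 368.]), 0.65)]
claw_nib wrist [(array([332., 315.]), 0.57)]
   [587.3 -61.6 133.2] 0.656710202661337
   plane x=588 side [588.  -58.6 131.5]
   plane x=588 wrist
```

View pics/m3.png

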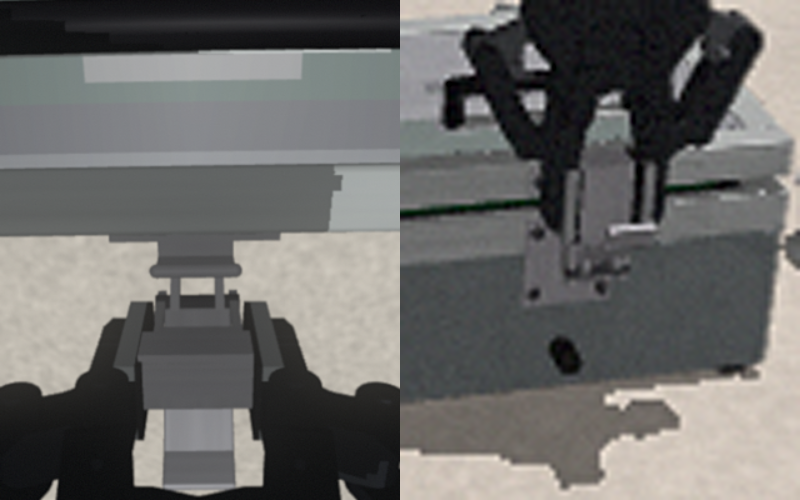

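```bash
python3 -m handwheel '[{"offset":[-0.03,0.118,-0.02],"twist":[-0.064,0,0],"hand":1},{"offset":[0,0.118,-0.025],"twist":[-0.064,0,0],"hand":1},{"offset":[0,0.118,-0.025],"twist":[-0.064,0,0],"hand":1},{"offset":[0,0.11,-0.027],"twist":[-0.064,0,0],"hand":1},{"offset":[0,0,0],"twist":[0,0,0],"hand":1},{"offset":[0,0,0],"twist":[0,0,0],"hand":1},{"offset":[0,0,0],"twist":[0,0,0],"hand":1},{"offset":[0,0,0],"twist":[0,0,0],"hand":1},{"offset":[0,0,0],"twist":[0,0,0],"hand":1},{"offset":[0,0,0],"twist":[0,0,0],"hand":1}]'
python3 - <<'E'
from h import *
np.set_printoptions(precision=1,suppress=True)
s=r.read_state();print(s['ee_pos'],s['ee_rot'],s['force'],s['ft_torque'])
a=cap('wrist','w4');b=cap('side','side4')
cv2.imwrite('pics/m4.png',np.hstack([cv2.resize(a[140:460,200:440],(400,533)),cv2.resize(b[205:265,340:385],(400,533),interpolation=cv2.INTER_CUBIC)])[:,:,::-1])
E
```

```text
time: 11.4
ee_pos: [587.9, -54.8, 129.6]
ee_rot: [1.955, 1.991, -0.459]
force: [-5.7, 4.1, -0.4]
gripper_width: 0.324
grip_force: 25.7
[587.9 -54.8 129.6] [ 2.   2.  -0.5] [-5.7  4.1 -0.4] [ 1.1  0.8 -0.3]
```

View pics/m4.png

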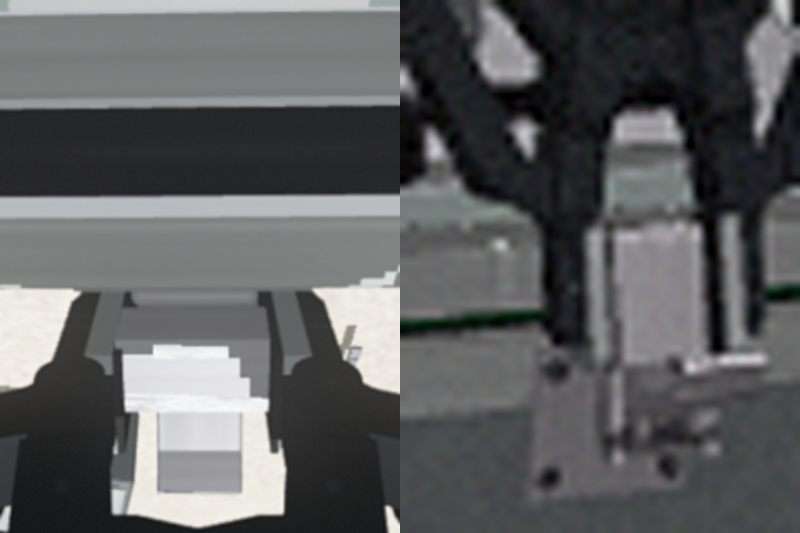

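```bash
python3 -m handwheel '[{"offset":[-0.03,0.06,0.02],"twist":[-0.03,0,0],"hand":1},{"offset":[0,0.06,0.0],"twist":[-0.03,0,0],"hand":1},{"offset":[0,0,0],"twist":[0,0,0],"hand":1},{"offset":[0,0,-0.067],"twist":[0,0,0],"hand":1},{"offset":[0,-0.01,-0.067],"twist":[0,0,0],"hand":1},{"offset":[0,-0.01,-0.067],"twist":[0,0,0],"hand":1},{"offset":[0,-0.02,-0.067],"twist":[0,0,0],"hand":1},{"offset":[0,-0.02,-0.067],"twist":[0,0,0],"hand":1},{"offset":[0,0,0],"twist":[0,0,0],"hand":1},{"offset":[0,0,0],"twist":[0,0,0],"hand":1}]'
python3 - <<'E'
from h import *
np.set_printoptions(precision=1,suppress=True)
s=r.read_state();print(s['ee_pos'],s['ee_rot'],s['force'],s['ft_torque'])
a=cap('wrist','w5');b=cap('side','side5')
for th in['keeper','lever_pivot','lever_end','claw_pin','claw_grip','claw_nib','lid_edge']:
    for c in('side','wrist'):
        x=spotter.tip_of(c,th)[:1]; print(th,c,[(np.round(i['at']),round(i['confidence'],2)) for i in x])
E
```

```text
time: 12.5
ee_pos: [587.7, -53.7, 120.2]
ee_rot: [1.896, 1.928, -0.544]
force: [-3.1, -5.9, 1.0]
gripper_width: 0.32
grip_force: 26.3
[587.7 -53.7 120.2] [ 1.9  1.9 -0.5] [-3.1 -5.9  1. ] [-0.7  0.   0.1]
keeper side [(array([237., 365.]), 0.69)]
keeper wrist [(array([352., 318.]), 0.82)]
lever_pivot side [(array([255., 364.]), 0.64)]
lever_pivot wrist []
lever_end side [(array([262., 378.]), 0.58)]
lever_end wrist [(array([383., 322.]), 0.77)]
claw_pin side [(array([255., 372.]), 0.61)]
claw_pin wrist [(array([353., 315.]), 0.18)]
claw_grip side [(array([242., 367.]), 0.53)]
claw_grip wrist [(array([350., 320.]), 0.67)]
claw_nib side [(array([237., 366.]), 0.71)]
claw_nib wrist []
lid_edge side [(array([228., 368.]), 0.97)]
lid_edge wrist [(array([355., 313.]), 0.7)]
```

```bash
python3 -m handwheel '[{"offset":[0,-0.06,0],"twist":[0,0,0],"hand":1},{"offset":[0,-0.06,0],"twist":[0,0,0],"hand":1},{"offset":[0,-0.06,0],"twist":[0,0,0],"hand":1},{"offset":[0,-0.06,0],"twist":[0,0,0],"hand":1},{"offset":[0,0,0],"twist":[0,0,0],"hand":1},{"offset":[0,0,0],"twist":[0,0,0],"hand":1},{"offset":[0,0,0],"twist":[0,0,0],"hand":1},{"offset":[0,0,0],"twist":[0,0,0],"hand":1},{"offset":[0,0,0],"twist":[0,0,0],"hand":1},{"offset":[0,0,0],"twist":[0,0,0],"hand":1}]'
python3 - <<'E'
from h import *
np.set_printoptions(precision=1,suppress=True)
s=r.read_state();print(s['ee_pos'],s['ee_rot'],s['force'],s['ft_torque'])
E
```

```text
time: 14.3
ee_pos: [587.8, -55.9, 119.1]
ee_rot: [1.896, 1.938, -0.535]
force: [-4.2, 24.0, 5.3]
gripper_width: 0.322
grip_force: 27.6
[587.8 -55.9 119.1] [ 1.9  1.9 -0.5] [-4.2 24.   5.3] [ 4.2  0.5 -0.2]
```

```bash
python3 -m handwheel '[{"offset":[0,0.1,0],"twist":[0,0,0],"hand":1},{"offset":[0,0.05,0],"twist":[0,0,0],"hand":1},{"offset":[0,0,0],"twist":[0,0,0],"hand":-0.2},{"offset":[0,0,0],"twist":[0,0,0],"hand":-0.2},{"offset":[0,0,0],"twist":[0,0,0],"hand":-0.2},{"offset":[0,0,0],"twist":[0,0,0],"hand":-0.2},{"offset":[0,-0.1,0.7],"twist":[0,0,0],"hand":-0.2},{"offset":[0,-0.3,1],"twist":[0.09,0,0],"hand":-0.2},{"offset":[0,-0.8,1],"twist":[0.09,0,0],"hand":-0.2},{"offset":[0,-1,1],"twist":[0.09,0,0],"hand":-0.2}]'
python3 - <<'E'
from h import *
np.set_printoptions(precision=1,suppress=True)
s=r.read_state();print(s['ee_pos'],s['ee_rot'],s['force'],s['joints'])
a=cap('wrist','w6');b=cap('side','side6')
L={}
for th in['keeper','lever_pivot','lever_end','claw_pin','claw_grip','claw_nib']:
    for c in('side','wrist'):
        x=spotter.tip_of(c,th)[:2]; print(th,c,[(np.round(i['at']),round(i['confidence'],2)) for i in x])
        if x:L[th,c]=x[0]['at']
    if (th,'side') in L and (th,'wrist') in L: print('  ',*tri('side',L[th,'side'],'wrist',L[th,'wrist']))
p=proj('wrist',[588,-55,110])[0].astype(int);print(p)
y=max(p[0]-75,0);x=p[1]-60
cv2.imwrite('pics/m6.png',np.hstack([cv2.resize(a[y:y+150,x:x+120],(400,500),interpolation=cv2.INTER_CUBIC),cv2.resize(b[215:295,340:404],(400,500),interpolation=cv2.INTER_CUBIC)])[:,:,::-1])
E
```

```text
time: 15.3
ee_pos: [587.9, -120.8, 233.2]
ee_rot: [2.135, 2.18, -0.127]
force: [0.6, -0.3, -0.0]
gripper_width: 0.6
grip_force: 0.0
[ 587.9 -120.8  233.2] [ 2.1  2.2 -0.1] [ 0.6 -0.3 -0. ] [-0.3  0.3  0.1  1.3 -0.1  1.3]
keeper side [(array([235., 364.]), 0.68)]
keeper wrist [(array([ 78., 320.]), 0.73)]
   [585.  -42.7 128.8] 5.089701660161558
lever_pivot side [(array([254., 366.]), 0.89), (array([333., 271.]), 0.37)]
lever_pivot wrist [(array([ 94., 318.]), 0.71)]
   [586.5 -53.4  85.4] 1.8169593111231688
lever_end side [(array([263., 380.]), 0.74)]
lever_end wrist [(array([213., 322.]), 0.59), (array([ 58., 316.]), 0.37)]
   [ 593.8 -123.3  101.1] 9.126556472806588
claw_pin side [(array([256., 371.]), 0.86), (array([403., 365.]), 0.73)]
claw_pin wrist [(array([128., 321.]), 0.59)]
   [590.9 -72.   88.7] 5.8086656358547915
claw_grip side [(array([241., 365.]), 0.78)]
claw_grip wrist [(array([110., 319.]), 0.76), (array([241.,  67.]), 0.6)]
   [584.7 -55.6 119.4] 4.8272329763991655
claw_nib side [(array([240., 367.]), 0.53)]
claw_nib wrist [(array([ 78., 322.]), 0.73)]
   [590.2 -41.7 116. ] 3.533265465997082
[104 320]
```

View pics/m6.png

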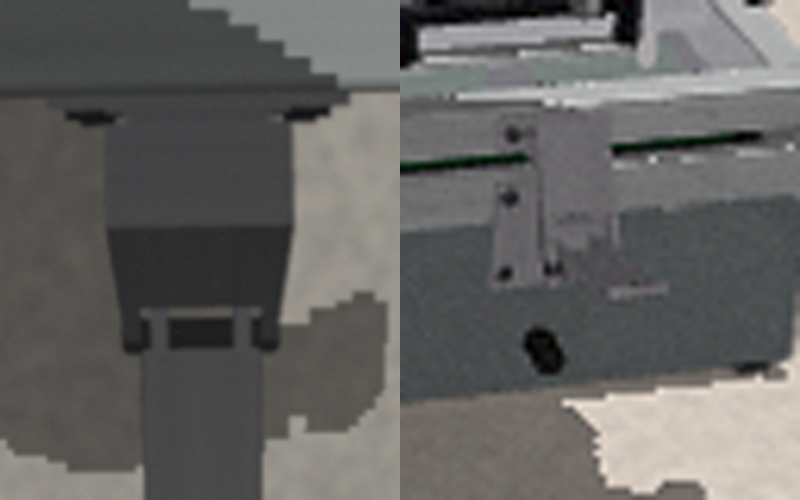

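The claw covers the keeper, with its nib behind the lip at about (y −42, z 116). The lever stands at about 1.75 rad. Next is swinging it down.

```bash
python3 - <<'E'
import numpy as np
py,pz=-52.,88.
prev=(-120.8,233.2,-.18)
for q in (1.95,1.75,1.6,1.45,1.3,1.15,1.0,.85,.7,.55,.4,.25,.1,0,-.06):
    th=min(1.05,.2+max(0,1.75-q)*.62)
    rad=np.array([-np.sin(q),-np.cos(q)]); n=np.array([-np.cos(q),np.sin(q)])
    d=np.array([np.sin(th),-np.cos(th)]); p=np.array([np.cos(th),np.sin(th)])
    h=3.5+11*abs(p@n)
    tip=np.array([py,pz])+56*rad+h*n
    t=tip-19*d
    print(q,'th %.2f tcp y %.1f z %.1f'%(th,*t),' d/30: %.2f %.2f tw %.3f'%((t[0]-prev[0])/30,(t[1]-prev[1])/30,(th-prev[2])/1.5708),'corner low z %.0f'%(tip[1]-11*abs(p[1])))
    prev=(*t,th)
E
```

```text
1.95 th 0.20 tcp y -104.3 z 136.2  d/30: 0.55 -3.23 tw 0.242 corner low z 115
1.75 th 0.20 tcp y -109.5 z 124.1  d/30: -0.18 -0.40 tw 0.000 corner low z 103
1.6 th 0.29 tcp y -113.3 z 114.8  d/30: -0.12 -0.31 tw 0.059 corner low z 93
1.45 th 0.39 tcp y -115.5 z 105.2  d/30: -0.08 -0.32 tw 0.059 corner low z 83
1.3 th 0.48 tcp y -116.3 z 95.4  d/30: -0.02 -0.32 tw 0.059 corner low z 74
1.15 th 0.57 tcp y -115.5 z 85.8  d/30: 0.03 -0.32 tw 0.059 corner low z 64
1.0 th 0.67 tcp y -113.3 z 76.5  d/30: 0.07 -0.31 tw 0.059 corner low z 55
0.85 th 0.76 tcp y -109.7 z 67.8  d/30: 0.12 -0.29 tw 0.059 corner low z 46
0.7 th 0.85 tcp y -105.2 z 60.1  d/30: 0.15 -0.26 tw 0.059 corner low z 39
0.55 th 0.94 tcp y -100.4 z 53.7  d/30: 0.16 -0.21 tw 0.059 corner low z 34
0.4 th 1.04 tcp y -94.7 z 48.0  d/30: 0.19 -0.19 tw 0.059 corner low z 29
0.25 th 1.05 tcp y -88.6 z 44.8  d/30: 0.21 -0.11 tw 0.008 corner low z 26
0.1 th 1.05 tcp y -82.0 z 42.5  d/30: 0.22 -0.08 tw 0.000 corner low z 24
0 th 1.05 tcp y -77.5 z 41.5  d/30: 0.15 -0.04 tw 0.000 corner low z 22
-0.06 th 1.05 tcp y -74.6 z 41.0  d/30: 0.09 -0.02 tw 0.000 corner low z 22
```

```bash
python3 -m handwheel '[{"offset":[0.02,0.14,-0.81],"twist":[0.06,0,0],"hand":1},{"offset":[0.02,0.14,-0.81],"twist":[0.06,0,0],"hand":1},{"offset":[0.02,0.14,-0.81],"twist":[0.06,0,0],"hand":1},{"offset":[0,0,0],"twist":[0,0,0],"hand":1},{"offset":[0,0.13,-0.8],"twist":[0.062,0,0],"hand":1},{"offset":[0,-0.18,-0.4],"twist":[0,0,0],"hand":1},{"offset":[0,-0.12,-0.31],"twist":[0.059,0,0],"hand":1},{"offset":[0,-0.08,-0.32],"twist":[0.059,0,0],"hand":1},{"offset":[0,-0.02,-0.32],"twist":[0.059,0,0],"hand":1},{"offset":[0,0.03,-0.32],"twist":[0.059,0,0],"hand":1}]'
```

```text
time: 17.0
ee_pos: [589.8, -116.5, 84.7]
ee_rot: [-1.848, -1.885, -0.608]
force: [-0.9, -0.3, 2.8]
gripper_width: -0.001
grip_force: 1.1
```

```bash
python3 -m handwheel '[{"offset":[0,0.09,-0.29],"twist":[0.05,0,0],"hand":1},{"offset":[0,0.12,-0.29],"twist":[0.055,0,0],"hand":1},{"offset":[0,0.15,-0.26],"twist":[0.059,0,0],"hand":1},{"offset":[0,0.16,-0.21],"twist":[0.059,0,0],"hand":1},{"offset":[0,0.19,-0.19],"twist":[0.059,0,0],"hand":1},{"offset":[0,0.21,-0.11],"twist":[0.008,0,0],"hand":1},{"offset":[0,0.22,-0.08],"twist":[0,0,0],"hand":1},{"offset":[0,0.15,-0.04],"twist":[0,0,0],"hand":1},{"offset":[0,0.09,-0.02],"twist":[0,0,0],"hand":1},{"offset":[0,0,0],"twist":[0,0,0],"hand":1}]'
```

```text
time: 18.0
ee_pos: [589.6, -76.0, 40.2]
ee_rot: [-1.551, -1.585, -0.944]
force: [-2.7, -13.6, -0.4]
gripper_width: 0.004
grip_force: 6.8
```

```bash
python3 -m handwheel '[{"offset":[0,-0.7,0.4],"twist":[0,0,0],"hand":1},{"offset":[0,-0.8,0.5],"twist":[0,0,0],"hand":1},{"offset":[0,-0.8,0.8],"twist":[-0.07,0,0],"hand":1},{"offset":[0,-0.8,1],"twist":[-0.09,0,0],"hand":1},{"offset":[0,-0.8,1],"twist":[-0.09,0,0],"hand":1},{"offset":[0,-0.8,1],"twist":[-0.09,0,0],"hand":1},{"offset":[-0.5,-0.7,0.5],"twist":[-0.09,0,0],"hand":1},{"offset":[-0.5,-0.7,0.3],"twist":[-0.09,0,0],"hand":1},{"offset":[-0.5,-0.7,0],"twist":[-0.09,0,0],"hand":1},{"offset":[-0.5,-0.7,0],"twist":[-0.03,0,0],"hand":1}]'
python3 - <<'E'
from h import *
np.set_printoptions(precision=2,suppress=True)
s=r.read_state();print(s['ee_pos'],s['ee_rot'],s['force'],s['joints'])
a=cap('wrist','w7');b=cap('side','side7');cap('top','top7')
L={}
for th in['keeper','lever_pivot','lever_end','claw_grip','lid_edge','toggle_tip','control_box']:
    for c in('side','wrist','top'):
        x=spotter.tip_of(c,th)[:2]; print(th,c,[(np.round(i['at']),round(i['confidence'],2)) for i in x])
        if x:L[th,c]=x[0]['at']
    if (th,'side') in L and (th,'wrist') in L: print('  sw',*tri('side',L[th,'side'],'wrist',L[th,'wrist']))
    if (th,'side') in L and (th,'top') in L: print('  st',*tri('side',L[th,'side'],'top',L[th,'top']))
cv2.imwrite('pics/m7.png',np.hstack([cv2.resize(a,(480,480)),cv2.resize(b[200:296,340:404],(320,480),interpolation=cv2.INTER_CUBIC)])[:,:,::-1])
E
```

```text
time: 19.0
ee_pos: [529.5, -298.6, 208.5]
ee_rot: [-2.17, -2.214, -0.077]
force: [0.2, 0.1, -0.3]
gripper_width: 0.001
grip_force: 0.0
[ 529.45 -298.61  208.51] [-2.17 -2.21 -0.08] [ 0.25  0.08 -0.34] [-0.68  0.39  0.11  1.32  0.05  0.87]
keeper side [(array([240., 364.]), 0.82), (array([309., 444.]), 0.75)]
keeper wrist []
keeper top [(array([195., 359.]), 0.69), (array([181., 458.]), 0.5)]
  st [586.6  -36.59 111.06] 0.40239555565079516
lever_pivot side [(array([255., 366.]), 0.83), (array([263., 350.]), 0.16)]
lever_pivot wrist []
lever_pivot top [(array([198., 367.]), 0.51)]
  st [587.03 -59.59  85.03] 1.0442416157996044
lever_end side [(array([278., 366.]), 0.81), (array([401., 364.]), 0.54)]
lever_end wrist []
lever_end top [(array([198., 292.]), 0.7), (array([207., 366.]), 0.46)]
  st [ 655.73  167.58 -138.44] 27.380120459474366
claw_grip side [(array([246., 367.]), 0.65), (array([240., 363.]), 0.43)]
claw_grip wrist []
claw_grip top [(array([197., 364.]), 0.56)]
  st [586.36 -52.24 103.37] 5.154128540646228
lid_edge side [(array([232., 361.]), 0.55), (array([359., 442.]), 0.19)]
lid_edge wrist []
lid_edge top [(array([195., 355.]), 0.75), (array([201., 361.]), 0.55)]
  st [582.65 -24.05 126.26] 1.191637541300498
toggle_tip side [(array([342., 173.]), 0.69), (array([347., 354.]), 0.55)]
toggle_tip wrist [(array([357., 237.]), 0.93)]
toggle_tip top [(array([350., 454.]), 0.42)]
  sw [ 326.   -373.12  114.97] 306.10907396472066
  st [ 166.38 -298.2    84.77] 3.3109357880437904
control_box side [(array([392., 185.]), 0.9), (array([402., 363.]), 0.69)]
control_box wrist [(array([358., 239.]), 0.75), (array([339., 271.]), 0.66)]
control_box top [(array([351., 463.]), 0.92), (array([243., 484.]), 0.79)]
  sw [ 325.8  -409.71   42.9 ] 280.6045571758282
  st [ 172.38 -338.18    0.34] 11.859022152447446
```

View pics/m7.png

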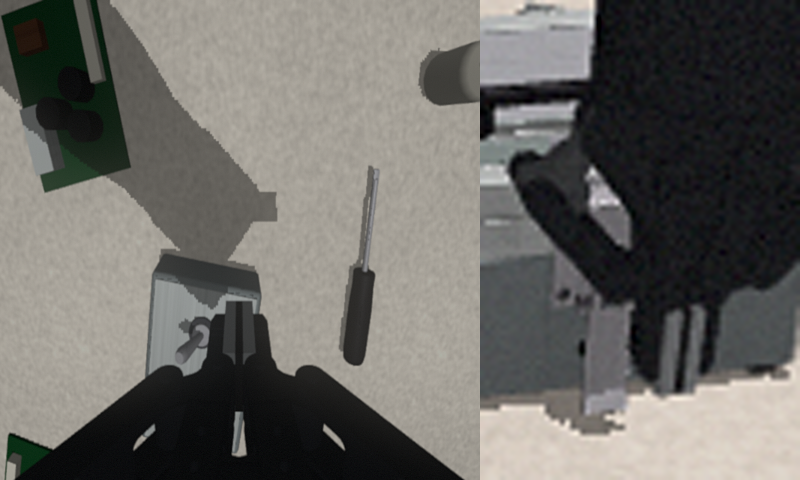

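The lever hangs straight down and the lid edge is at z ≈126, so it is latched. The bare grey box is below the gripper, its toggle leaning toward me with the tip at wrist (357,237). The green box, at about (172,−338), is the look-alike.

```bash
python3 - <<'E'
from h import *
np.set_printoptions(precision=1,suppress=True)
print(onz('wrist',(357,237),96),*tri('wrist',(357,237),'side',(347,354)))
a=cv2.imread('pics/w7.png')
# toggle foot collar (view 200,330 -> px) 
print('collar z57',onz('wrist',(330,200*640/480),57))
for p in((262,162),(292,258)): print('box top far corners',onz('wrist',(p[0]+0,p[1]*640/480),55))
E
```

```text
[ 478.7 -368.1   96. ] [ 476.3 -370.    91.8] 3.1884634199873276
collar z57 [ 493.3 -368.3   57. ]
box top far corners [ 457.7 -316.9   55. ]
box top far corners [ 549.5 -338.    55. ]
```

```bash
python3 -m handwheel '[{"offset":[-0.73,-0.6,-0.65],"twist":[0,0,0],"hand":1},{"offset":[-0.73,-0.6,-0.65],"twist":[0,0,0],"hand":1},{"offset":[-0.73,-0.6,-0.65],"twist":[0,0,0],"hand":1},{"offset":[-0.73,-0.6,-0.65],"twist":[0,0,0],"hand":1},{"offset":[0,0,-0.97],"twist":[0,0,0],"hand":1},{"offset":[0.2,0,0],"twist":[0,0,0],"hand":1},{"offset":[0.3,-0.04,0],"twist":[0,0,0],"hand":1},{"offset":[0.3,-0.04,0],"twist":[0,0,0],"hand":1},{"offset":[0.3,-0.04,0],"twist":[0,0,0],"hand":1},{"offset":[0.3,-0.04,0],"twist":[0,0,0],"hand":1}]'
```

```text
time: 21.2
ee_pos: [485.3, -376.6, 97.9]
ee_rot: [-2.163, -2.205, -0.083]
force: [-1.1, -1.2, -0.1]
gripper_width: 0.001
grip_force: 0.8
```

```bash
python3 -m handwheel '[{"offset":[0.1,0,0],"twist":[0,0,0],"hand":1},{"offset":[0.1,0,0],"twist":[0,0,0],"hand":1},{"offset":[0.07,0,0],"twist":[0,0,0],"hand":1},{"offset":[0,0,0],"twist":[0,0,0],"hand":1},{"offset":[0,0,0],"twist":[0,0,0],"hand":1},{"offset":[0,0,0],"twist":[0,0,0],"hand":1},{"offset":[0,0,0],"twist":[0,0,0],"hand":1},{"offset":[0,0,0],"twist":[0,0,0],"hand":1},{"offset":[0,0,0],"twist":[0,0,0],"hand":1},{"offset":[0,0,0],"twist":[0,0,0],"hand":1}]'
```

```text
time: 22.2
ee_pos: [489.7, -376.5, 97.1]
ee_rot: [-2.163, -2.2, -0.078]
force: [-12.5, -1.2, 5.3]
gripper_width: -0.004
grip_force: 6.6
```

```bash
python3 -m handwheel '[{"offset":[-0.5,0,0],"twist":[0,0,0],"hand":1},{"offset":[-0.5,0,0.3],"twist":[0,0,0],"hand":1},{"offset":[-0.5,0,1],"twist":[0,0,0],"hand":1},{"offset":[-0.5,0,1],"twist":[0,0,0],"hand":1},{"offset":[-0.5,0,1],"twist":[0,0,0],"hand":1},{"offset":[-0.5,0,1],"twist":[0,0,0],"hand":1},{"offset":[-0.5,0,0.5],"twist":[0,0,0],"hand":1},{"offset":[-0.5,0,0],"twist":[0,0,0],"hand":1},{"offset":[0,0,0],"twist":[0,0,0],"hand":1},{"offset":[0,0,0],"twist":[0,0,0],"hand":1}]'
python3 - <<'E'
from h import *
np.set_printoptions(precision=1,suppress=True)
s=r.read_state();print(s['ee_pos'],s['force'])
b=cap('side','side8');t=cap('top','top8')
L={}
for c in('side','top'):
    x=spotter.tip_of(c,'toggle_tip');print(c,[(np.round(i['at']),round(i['confidence'],2),onz(c,i['at'],96)) for i in x])
f=lambda i:cv2.resize(i,(400,400),interpolation=cv2.INTER_CUBIC)
cv2.imwrite('pics/m8.png',np.hstack([f(b[210:300,320:410]),f(b[325:425,310:410])])[:,:,::-1])
E
```

```text
time: 23.2
ee_pos: [371.3, -376.3, 239.8]
ee_rot: [-2.163, -2.201, -0.084]
force: [-0.5, -0.7, 0.0]
gripper_width: 0.004
grip_force: 0.0
[ 371.3 -376.3  239.8] [-0.5 -0.7  0. ]
side [(array([341., 173.]), 0.61, array([ 167.2, -309.1,   96. ])), (array([346., 376.]), 0.49, array([ 512.2, -378.9,   96. ]))]
top [(array([288., 269.]), 0.62, array([325.5, 203.8,  96. ])), (array([230., 214.]), 0.61, array([481.9, 362.4,  96. ])), (array([226., 480.]), 0.55, array([ 506.8, -373.4,   96. ]))]
```

View pics/m8.png

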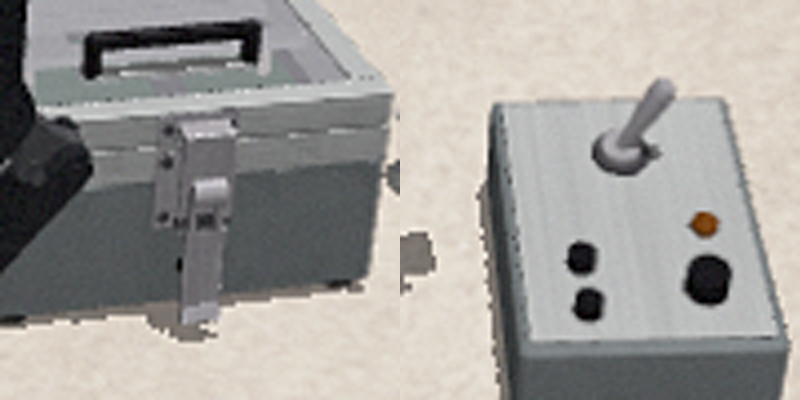

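The lid is fully down with the lever hanging straight. The toggle tip is at side (346,376), x ≈512, which is where the on position should be (513). The robot is clear of everything.

```bash
python3 -c "
from bench import r
print(r.finish_job())"
```

```text
the job is handed in; nothing more can be done
None
```

The lid is shut and latched, with the lever hanging straight down. After that I pushed the grey control box's toggle over to on, let go of everything, and handed the job in at about 23 s of the 64 s allowed; the final pictures show the latch and switch as asked.

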